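Latch the hair straightener case

ROBOT

A 6-joint arm with a two-finger parallel gripper is mounted at the origin on the work surface. World frame = base frame: x ahead of the robot, y to its left, z up, the work surface at z = 0. Lengths are in m, angles in rad, forces in N, time in s.
With the tool pointing down it reaches from about 0.3 to 0.85 m from the base axis. Payload 5.4 kg.
Tool frame: the origin (TCP) lies at the very end of the fingers, on their centre line; the grasp point (between the pads) lies 19 mm behind it; z points along the fingers, y is the line along which they close (so a half turn about z gives the same grasp; the last joint's range is limited). The gripper opens to 85 mm and grips with 20 to 120 N. Pads are 22 mm wide; open, the fingers measure 114 mm over their backs; the gripper's body (76 mm by 85 mm) begins 54 mm behind the grasp point. The pads swing forward as they close: fully open they stand 13 mm farther back than shut.
Start: joints at [0.983, 0.158, 1.597, -0, 1.386, -0.21], TCP at [0.212, 0.534, 0.231] pointing down, gripper open.
Joint ranges: [-2.91, 2.91], [-0.94, 2.29], [0.18, 2.7], [-1.29, 4.43], [0.17, 2.64], [-3, 3]. Speed limits (rad/s): [2.57, 2.57, 3.14, 3.14, 3.14, 3.14].

INTERFACE

Orientations are given as a unit quaternion [x, y, z, w].
In Python, from cell import read_state, grab_frame, close_job, look_for, tip_of gives the robot as it stands.
- The arm moves only by the shell command python3 -m pendant 'ROWS' [FORCE]. ROWS is JSON, a list of rows, each a list of 7 numbers: the shift along the tool's x, y, z scaled (see below), then the turn, a rotation vector about the tool's x, y, z scaled (see below), then the opening, from -1 (shut) to 1 (fully open). In form: [[dx, dy, dz, ax, ay, az, hand], ...]. A call has 1 to 10 rows; each row is the pose to reach, as a shift and turn from the pose commanded when the call began, along the tool's axes at that moment; what a row does not reach only later rows make up. The controller multiplies each number of a shift by 0.12 m and each number of a turn by 120 degrees. A row lasts 1/10 s, in which the tool goes at most 50 mm and 8.59 degrees, less where a joint would pass 70% of its speed; a pose out of reach is approached as far as the arm can. A call with a number of a shift or a turn outside -1 to 1 is refused whole. A call with a gripper value outside its range is refused whole. The fingers move at their own pace and stop on an object; FORCE is the grip in N (left out, the last holds). Time passes only in rows, so rows that repeat a pose let the fingers close. It gives the time, the measured TCP pose, the force, the opening and the grip force at its end, in the units of the state.
- read_state(): the state, without advancing time (a new reading comes with each control period).
- grab_frame(name): name is "side" or "top"; returns a dict with "frame" (384x512x3 uint8, red, green, blue), "fx", "fy", "cx", "cy" (pixels), "distortion" ([k1, k2, p1, p2, k3] as OpenCV has them; the pictures are not rectified), "cam_to_world" (4x4, takes a point from camera to world coordinates). Camera axes: x right, y down, z forward; pixel columns grow to the right and rows downward; lengths in m; the calibration is good to about 2 mm. A picture is of the moment at which its call begins. There is no depth.
- close_job(): hands the job in; it is judged then, once.
Trained networks look in a picture, given as the dict that the camera call returned (one of the last four; its "shot" number tells which), for a name from the list of things; names that differ only in an ending like _2 or _b are one class to them, and where a whole thing is asked for, a point or a joint stands for the part that bears it (a point fixed in the world has none). Each returns a list of dicts, best first, with "score" (0 to 1); they miss things now and then, are a little off and sometimes report something else, mostly with a low value. They report only what shows in the picture. A call takes as long as a camera call.
- look_for(picture, name): "position" ([x, y, z] in m, in the coordinates of the camera as it stood for that picture, good to about 4 mm: the middle of the surface that is visible of it).
- tip_of(picture, name): "position" ([x, y, z] in m, in the coordinates of the camera as it stood for that picture, good to about 4 mm: a listed point, or the origin of a listed thing).
The state is a dict: "t": time; "joint_positions": joint angles; "qd": joint speeds; "joint_torque": joint torques, N m; "tcp_pos": TCP position; "tool_rot": TCP orientation; "contact_force": force on the tool from outside, world axes, zero at the start; "wrist_torque": the same for the moment, N m; "opening": opening from 0.0 (shut) to 1.0 (fully open); "grip_force": force on a finger pad.
Only numpy, scipy, OpenCV 4.12 (cv2) and the standard library are available. Lean on these libraries where they do the work, as an engineer would, in place of code of your own. Each camera call takes 0.05 s, during which the arm holds its last target. There are 200 camera calls.

TASK

Close the cream hair straightener case on the dresser: push its lid down with the closed fingertips and flip the rose-brown lever latch on its front down past centre, so that it snaps flat against the case and the lid stays fully shut. Only touch and push: do not grasp or lift anything, keep the case where it stands, and leave the ring dish, the blue bottle and the toothpick holder alone.

Things in the scene. Friction and masses are not known exactly. Their poses are not given: they have to be found in the camera images.
- case: Loose cream plastic clamshell case holding a flat iron, about 0.9 kg in all. Shut: 112 mm (x) by 300 (y) by 66 high, a 40 mm base under a 26 mm lid. Origin: centre of its underside, on the dresser; z up; its front, with the latch, faces its own -x (away from the robot, give or take 0.45 rad); the lid's hinge runs along y at x = +56, z = 40 mm.
- lid (a joint): Angle of the lid in rad: 0 fully shut, larger is further open (front edge up; starts 0.2 to 0.45). The hinge is stiff and springy: it takes 1 to 2 N at the front edge to push it down, and if let go unlatched the lid springs back to about 0.07 (8 mm ajar at the front).
- lid_front (a point): Middle of the lid's upper front edge (moves with the lid; 66 mm above the dresser and 56 mm in front of the case's origin when shut).
- lever (a joint): Angle of the latch lever against the lid, rad: 0 = open, straight out from the lid's front (level when the lid is shut, else tilted up by the lid's angle); 1.57 = latched, flat down the case's front. A spring holds it at either end; past dead centre (0.77) it snaps on by itself. Its hook goes under a catch bar on the base only with the lid pressed nearly shut (2 mm).
- lever_hinge (a point): Centre of the lever's hinge, on the front of the lid, 64 mm in front of the case's origin and 54 mm above the dresser when shut; the hinge axis runs along the case's y.
- lever_pad (a point): On the lever's outer face (upper when open), 20 mm from its hinge, mid-width: the place to push. About 5 N here starts the lever, and carries the lid down with it. The lever is a plate 44 mm wide (case's y), 4 mm thick, 39 mm long from its hinge, with a 4 mm thumb ridge at the free end of its outer face.
- ring_dish: Loose round steel ring dish, 94 mm across, 16 mm high. Origin: centre of its underside. A bystander.
- bottle: Loose cobalt blue glass bottle with a dark cap, 39 mm across, 72 mm tall. Origin: centre of its underside. A bystander.
- pick_holder: Loose bamboo cup of toothpicks, 42 mm across, 52 mm tall, picks up to 75 mm. Origin: centre of its underside. A bystander.

How it is judged:
At the end, for the whole second after the job is handed in: The lever is snapped home (within 0.1 rad of flat), the lid is fully shut (within 0.03 rad), the case stands flat and at rest within 40 mm of where it was, and ring dish, bottle and toothpick holder are within 15 mm of where they stood (value of joint lever above 1.47 rad and value of joint lid below 0.03 rad and distance of case from where it was at the start of the episode below 0.04 m and height (world z) of case below 0.006 m and angle between case's own z axis and vertical below 0.05 rad and linear speed of case below 0.02 m/s and distance of each of ring_dish, bottle, pick_holder from where it was at the start of the episode below 0.015 m); the robot touches nothing.
It fails at once if the case is lifted or tipped (height (world z) of case above 0.012 m or angle between case's own z axis and vertical above 0.15 rad).
It fails at once if the case is shoved or dragged more than 40 mm (distance of case from where it was at the start of the episode above 0.04 m).
It fails at once if a bystander is lifted, tipped or pushed more than 15 mm (distance of any of ring_dish, bottle, pick_holder from where it was at the start of the episode above 0.015 m or angle between any of bottle, pick_holder's own z axis and vertical above 0.3 rad).
It also fails if it takes over 51 s, if anything falls off the work surface, if the arm or the gripper's body presses on something with over 40 N, if the wrist force passes 120 N, or if a joint passes its speed limit or range.

## Working session

There is one attempt and no reset: what is moved stays moved. The work goes in short steps, Python scripts to look and compute and a shell command to move; the robot and the scene stay as the last step left them, time stands still between calls to the robot, and variables do not carry over. Pictures are saved under pics/ and viewed, at most 10 in all, crops included, and the job is handed in when it is done.

```bash
mkdir -p pics
cat > h.py <<'E'
import numpy as np, cv2
from scipy.spatial.transform import Rotation as R
from cell import *
def W(p,pos): return (p["cam_to_world"]@np.r_[pos,1])[:3]
def see(names,cams=("side","top"),save=None,fn=tip_of):
    out={}
    for c in cams:
        p=grab_frame(c)
        if save: cv2.imwrite(f"pics/{save}_{c}.png",p["frame"][...,::-1])
        for n in names:
            for d in fn(p,n)[:1]:
                w=W(p,d["position"]); out[c,n]=w; print(c,n,round(d["score"],2),w.round(4))
    return out
def rel(target):
    s=read_state(); r=R.from_quat(s["tool_rot"])
    print("rows units:",(r.inv().apply(np.array(target)-s["tcp_pos"])/0.12).round(3))
E
python3 - <<'E'
from h import *
see(["case","lid_front","lever_hinge","lever_pad","ring_dish","bottle","pick_holder"],save="a")
s=read_state();print(s["tcp_pos"],R.from_quat(s["tool_rot"]).as_matrix().round(3),s["t"])
a=cv2.imread("pics/a_side.png");b=cv2.imread("pics/a_top.png")
cv2.imwrite("pics/ab.png",cv2.resize(np.hstack([a,b]),(800,300)))
E
```

```text
side case 0.73 [ 0.4709 -0.1398 -0.0014]
side lid_front 0.79 [ 0.5107 -0.1375  0.1073]
side lever_hinge 0.65 [ 0.5214 -0.1368  0.0989]
side lever_pad 0.87 [ 0.5383 -0.1342  0.1093]
side ring_dish 0.9 [ 0.6166 -0.2448  0.001 ]
side bottle 0.82 [ 0.5913 -0.0105  0.0009]
side pick_holder 0.76 [ 0.5714 -0.3535  0.0016]
top case 0.65 [ 0.4733 -0.1416  0.0043]
top lid_front 0.68 [ 0.5077 -0.1383  0.104 ]
top lever_hinge 0.81 [ 0.5193 -0.1387  0.0938]
top lever_pad 0.81 [ 0.5341 -0.1324  0.1086]
top ring_dish 0.87 [ 0.6094 -0.2506 -0.0009]
top bottle 0.71 [ 0.5896 -0.0103  0.0025]
top pick_holder 0.78 [ 0.5718 -0.3557  0.0012]
[0.21212727 0.53443436 0.23129705] [[-0.929  0.369  0.   ]
 [ 0.369  0.929  0.   ]
 [-0.     0.    -1.   ]] 0.8
```

View pics/ab.png

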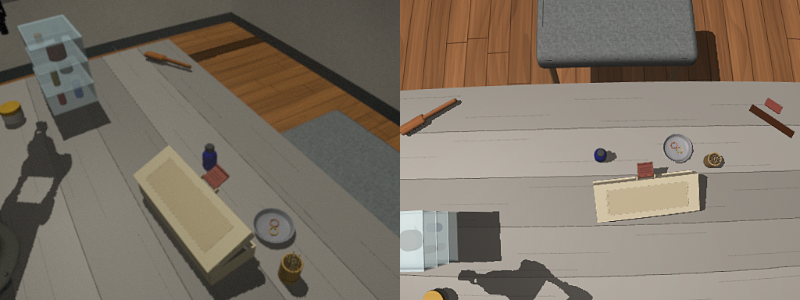

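The overview shows the case with its lid about 0.4 open. In the right half (top view), the lever is at about (645,168), the bottle at (600,155), the dish at (678,148) and the picks at (713,160). A clear organiser stands at (430,240), so I'll locate it and measure the case yaw.

Run:
```python
from h import *
for c in("top","side"):
    p=grab_frame(c);K=np.array([[p["fx"],0,p["cx"]],[0,p["fy"],p["cy"]],[0,0,1]]);D=np.array(p["distortion"])
    T=p["cam_to_world"]
    def ray(uv,z):
        n=cv2.undistortPoints(np.array([[uv]],float),K,D)[0,0]; d=T[:3,:3]@np.r_[n,1]; return T[:3,3]+d*(z-T[2,3])/d[2]
    Ti=np.linalg.inv(T);P=lambda w:cv2.projectPoints(np.array([w],float),cv2.Rodrigues(Ti[:3,:3])[0],Ti[:3,3],K,D)[0].ravel()
    print(c,"cam",T[:3,3].round(2),"tcp px",P(read_state()["tcp_pos"]).round())
    if c=="top":
        k=512/400
        for uv in [(401,212),(448,212),(450,262),(500,262),(448,222)]: print(uv,ray(((uv[0]-400)*k,uv[1]*k),0).round(3),ray(((uv[0]-400)*k,uv[1]*k),.2).round(3))
        hsv=cv2.cvtColor(p["frame"],cv2.COLOR_RGB2HSV);m=((hsv[...,1]>45)&(hsv[...,2]>150)).astype(np.uint8)
        n,l,st,ce=cv2.connectedComponentsWithStats(m);i=1+st[1:,4].argmax();ct=np.argwhere(l==i)[:,::-1].astype(np.int32)
        rr=cv2.boxPoints(cv2.minAreaRect(ct));print(rr)
        w=np.array([ray(q,.085) for q in rr]);print(w.round(3),[np.degrees(np.arctan2(*(w[(j+1)%4]-w[j])[1::-1])).round(1) for j in range(4)])
    cv2.imwrite(f"pics/c_{c}.png",p["frame"][...,::-1])
```

```text
top cam [0.41 0.01 1.09] tcp px [-16. 377.]
(401, 212) [0.425 0.632 0.   ] [0.422 0.518 0.2  ]
(448, 212) [0.425 0.471 0.   ] [0.422 0.386 0.2  ]
(450, 262) [0.27  0.462 0.   ] [0.296 0.378 0.2  ]
(500, 262) [0.272 0.302 0.   ] [0.297 0.248 0.2  ]
(448, 222) [0.394 0.47  0.   ] [0.397 0.385 0.2  ]
[[246.25566 231.5982 ]
 [380.18893 216.02457]
 [386.34955 269.0059 ]
 [252.41629 284.57953]]
[[ 0.507  0.014  0.085]
 [ 0.535 -0.291  0.085]
 [ 0.416 -0.297  0.085]
 [ 0.39   0.003  0.085]] [np.float64(-84.7), np.float64(-176.7), np.float64(94.9), np.float64(5.4)]
side cam [ 0.27 -0.55  0.65] tcp px [ 3. 57.]
```

View pics/c_top.png

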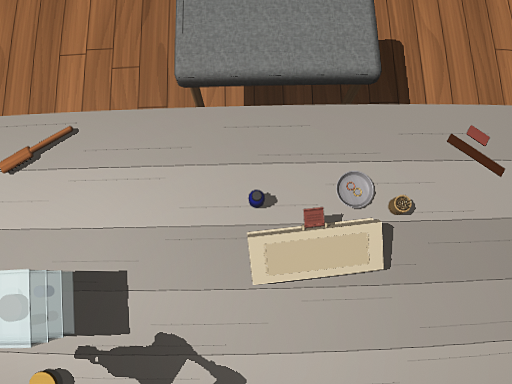

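Top view: the lever is at (314,215) px and the case yaw is about 5.3°. The organiser at (0–70, 270–348) lies between the arm and the case, so I'll go up and over it.

```bash
python3 -m pendant '[[0,0,-0.4,0,0,0,-1],[0,0,-0.8,0,0,0,-1],[0,0,-1,0,0,0,-1],[0.2,0,-1,0,0,0,-1],[0.3,0,-1,0,0,0,-1]]' 40
python3 -m pendant '[[0,0,-0.4,0,0,0,-1],[0,0,-0.7,0,0,0,-1],[0,-0.4,-0.7,0,0,0,-1],[0,-0.8,-0.7,0,0,0,-1],[0,-1,-0.7,0,0,0,-1],[0,-1,-0.7,0,0,0,-1]]'
python3 - <<'E'
from h import *
rel([0.3,0.1,0.35]);p=grab_frame("side");cv2.imwrite("pics/d.png",p["frame"][...,::-1])
E
```

```text
t: 1.4
tcp_pos: [0.1779, 0.5484, 0.3525]
tool_rot: [0.188, 0.982, 0.001, 0.0]
contact_force: [0.2, -0.1, -0.6]
opening: 0.144
grip_force: 0.0
t: 2.0
tcp_pos: [0.1332, 0.4344, 0.4354]
tool_rot: [0.188, 0.982, 0.0, 0.0]
contact_force: [-0.3, -0.2, 0.4]
opening: 0.003
grip_force: 0.0
rows units: [-2.318 -2.078  0.712]
```

View pics/d.png

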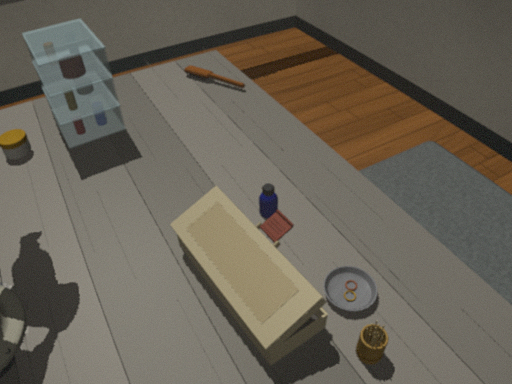

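The side view shows the organiser at (75,80), well clear to the left, with the arm above it. I'll carry on over to the case and turn as I go.

```bash
python3 -m pendant '[[-0.2,-0.3,0,0,0,0,-1],[-0.4,-0.6,0,0,0,0,-1],[-0.7,-0.9,0,0,0,0,-1],[-1,-1,0,0,0,0,-1],[-1,-1,0,0,0,0,-1]]'
python3 -m pendant '[[-0.3,-0.3,0,0,0,0,-1],[-0.6,-0.6,0,0,0,0,-1],[-0.9,-0.9,0,0,0,0,-1],[-1,-1,0,0,0,0,-1],[-1,-1,0,0,0,0,-1]]'
python3 -m pendant '[[-0.3,-0.3,0,0,0,-0.06,-1],[-0.6,-0.6,0,0,0,-0.12,-1],[-0.9,-0.9,0,0,0,-0.18,-1],[-1,-1,0.3,0,0,-0.225,-1],[-1,-1,0.6,0,0,-0.225,-1],[-1,-1,0.6,0,0,-0.225,-1]]'
python3 - <<'E'
from h import *
s=read_state();print(R.from_quat(s["tool_rot"]).as_matrix().round(3),s["joint_positions"])
rel([0.54,-0.133,0.2])
E
```

```text
t: 2.55
tcp_pos: [0.2047, 0.2783, 0.4345]
tool_rot: [0.192, 0.981, -0.001, 0.0]
contact_force: [1.0, -0.1, -0.3]
opening: -0.002
grip_force: 0.0
t: 3.05
tcp_pos: [0.2701, 0.1233, 0.4346]
tool_rot: [0.19, 0.982, -0.0, -0.001]
contact_force: [-0.5, 0.7, -1.0]
opening: -0.0
grip_force: 0.0
t: 3.65
tcp_pos: [0.3344, -0.03, 0.3557]
tool_rot: [-0.046, 0.999, 0.004, -0.007]
contact_force: [-0.5, 0.5, -1.0]
opening: 0.001
grip_force: 0.0
[[-0.996 -0.093 -0.013]
 [-0.093  0.996  0.007]
 [ 0.013  0.008 -1.   ]] [-4.55024593e-01 -5.51199413e-01  1.96417410e+00  3.26030661e-04
  1.74363536e+00 -2.11856571e+00]
rows units: [-1.643 -1.024  1.268]
```

```bash
python3 -m pendant '[[-0.4,-0.2,0,0,0,0,-1],[-0.8,-0.4,0,0,0,0,-1],[-1,-0.6,0.2,0,0,0,-1],[-1,-0.6,0.4,0,0,0,-1],[-1,-0.6,0.4,0,0,0,-1]]'
python3 - <<'E'
from h import *
for _ in range(2): see(["lid_front","lever_hinge","lever_pad","case"])
rel([0.54,-0.133,0.18])
E
```

```text
t: 4.15
tcp_pos: [0.4625, -0.0893, 0.3127]
tool_rot: [-0.048, 0.999, 0.002, -0.003]
contact_force: [0.1, -0.2, -0.3]
opening: -0.003
grip_force: 0.0
side lid_front 0.56 [ 0.5096 -0.1342  0.1065]
side lever_hinge 0.71 [ 0.5213 -0.136   0.0982]
side lever_pad 0.73 [ 0.5386 -0.1345  0.1099]
side case 0.9 [ 0.4689 -0.1391 -0.0014]
top case 0.8 [ 0.4741 -0.14    0.0038]
side lid_front 0.95 [ 0.5097 -0.1371  0.1066]
side lever_hinge 0.97 [ 0.5193 -0.1363  0.0962]
side lever_pad 0.56 [ 0.5383 -0.1364  0.1116]
side case 0.69 [ 0.4715 -0.1392 -0.0006]
top case 0.81 [ 0.4741 -0.1421  0.0045]
rows units: [-0.612 -0.403  1.127]
```

```bash
python3 -m pendant '[[-0.15,-0.2,0.3,0,0,0,-1],[-0.3,-0.4,0.6,0,0,0,-1],[-0.3,-0.4,0.9,0,0,0,-1],[-0.3,-0.4,1,0,0,0,-1],[-0.3,-0.4,1,0,0,0,-1]]'
python3 -m pendant '[[0,0,0.2,0,0,0,-1],[0,0,0.4,0,0,0,-1],[0,0,0.5,0,0,0,-1],[0,0,0.6,0,0,0,-1],[0,0,0.7,0,0,0,-1],[0,0,0.75,0,0,0,-1],[0,0,0.75,0,0,0,-1]]'
python3 - <<'E'
from h import *
rel([0.503,-0.134,0.07])
E
```

```text
t: 5.65
tcp_pos: [0.5014, -0.1353, 0.1935]
tool_rot: [-0.047, 0.999, 0.001, -0.002]
contact_force: [-1.1, 1.2, 0.3]
opening: 0.002
grip_force: 0.0
t: 6.35
tcp_pos: [0.5024, -0.136, 0.1048]
tool_rot: [-0.047, 0.999, 0.0, -0.0]
contact_force: [0.3, -0.0, 0.2]
opening: -0.002
grip_force: 0.0
rows units: [-0.006  0.016  0.29 ]
```

Near contact now. I'll press the lid down slowly.

```bash
python3 -m pendant '[[0,0,0.05,0,0,0,-1],[0,0,0.1,0,0,0,-1],[0,0,0.15,0,0,0,-1],[0,0,0.2,0,0,0,-1],[0,0,0.23,0,0,0,-1],[0,0,0.26,0,0,0,-1],[0,0,0.29,0,0,0,-1],[0,0,0.31,0,0,0,-1],[0,0,0.31,0,0,0,-1]]'
python3 - <<'E'
from h import *
p=see(["lid_front","lever_hinge","lever_pad","case"])
E
```

```text
t: 7.25
tcp_pos: [0.5024, -0.1361, 0.0677]
tool_rot: [-0.047, 0.999, 0.0, -0.0]
contact_force: [0.2, 0.4, 0.6]
opening: 0.001
grip_force: 0.1
side lid_front 0.79 [ 0.5253 -0.1333  0.0703]
side lever_hinge 0.7 [ 0.5328 -0.1355  0.0553]
side lever_pad 0.65 [ 0.5512 -0.1357  0.0613]
side case 0.9 [ 0.4698 -0.1397 -0.0022]
top lid_front 0.25 [ 0.5872 -0.0103 -0.0022]
top case 0.61 [ 0.4741 -0.139   0.0038]
```

The lid is down and the side camera agrees (lid_front z 0.070). Next I'll go up, forward over the lever pad, and down.

```bash
python3 -m pendant '[[0,0,-0.15,0,0,0,-1],[0,0,-0.3,0,0,0,-1],[-0.15,0,-0.3,0,0,0,-1],[-0.3,0,-0.3,0,0,0,-1],[-0.42,-0.02,-0.3,0,0,0,-1],[-0.42,-0.02,-0.3,0,0,0,-1],[-0.42,-0.02,-0.3,0,0,0,-1]]'
python3 - <<'E'
from h import *
p=see(["lid_front","lever_hinge","lever_pad","case"],save="e")
s=cv2.imread("pics/e_side.png")[150:350,150:400];cv2.imwrite("pics/e.png",cv2.resize(s,None,fx=3,fy=3))
rel([.553,-.133,.05])
E
```

```text
t: 8.45
tcp_pos: [0.5527, -0.1337, 0.1038]
tool_rot: [-0.047, 0.999, 0.0, -0.0]
contact_force: [-0.5, 0.5, -0.5]
opening: -0.002
grip_force: 0.0
side lid_front 0.85 [ 0.527  -0.1343  0.0784]
side lever_hinge 0.81 [ 0.5309 -0.1366  0.0638]
side lever_pad 0.93 [ 0.5534 -0.1318  0.071 ]
side case 0.9 [ 0.4695 -0.1376 -0.0015]
top lid_front 0.59 [ 0.5212 -0.1362  0.072 ]
top lever_hinge 0.46 [ 0.5308 -0.136   0.0599]
top lever_pad 0.5 [ 0.5503 -0.131   0.0667]
rows units: [-0.001  0.007  0.451]
```

View pics/e.png

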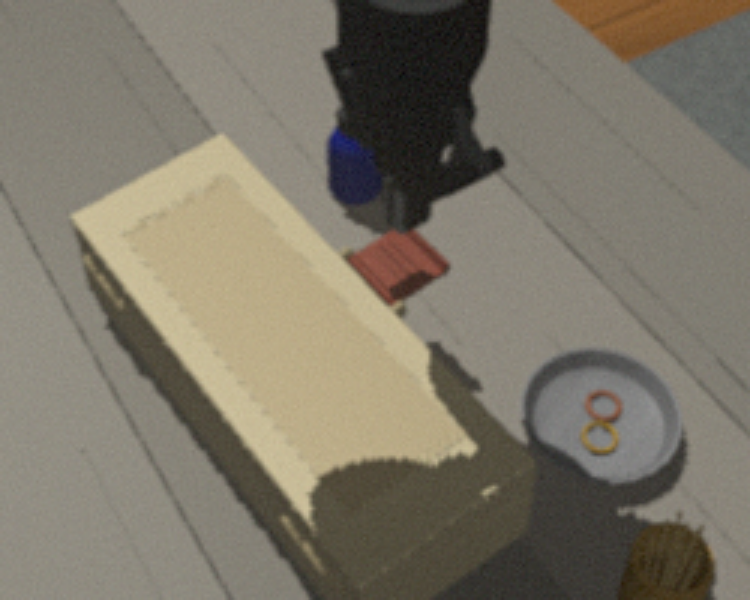

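The crop shows the fingertips at (400,215), just above the lever at (400,260), and the bystanders clear. I'll press down now.

```bash
python3 -m pendant '[[0,0,0.2,0,0,0,-1],[0,0,0.3,0,0,0,-1],[0,0,0.36,0,0,0,-1],[0,0,0.4,0,0,0,-1],[0,0,0.44,0,0,0,-1],[0,0,0.44,0,0,0,-1]]'
python3 -m pendant '[[0,0,0.02,0,0,0,-1],[0,0,0.04,0,0,0,-1],[0,0,0.06,0,0,0,-1],[0,0,0.08,0,0,0,-1],[0,0,0.08,0,0,0,-1]]'
python3 - <<'E'
from h import *
p=see(["lid_front","lever_hinge","lever_pad","case"])
E
```

```text
t: 9.55
tcp_pos: [0.5536, -0.1338, 0.0517]
tool_rot: [-0.047, 0.999, 0.0, 0.0]
contact_force: [-0.5, 0.8, 1.4]
opening: 0.001
grip_force: 1.2
t: 10.05
tcp_pos: [0.5525, -0.1337, 0.0409]
tool_rot: [-0.047, 0.999, 0.0, -0.001]
contact_force: [-0.5, -0.6, 0.7]
opening: 0.001
grip_force: 0.0
side lid_front 0.81 [ 0.5273 -0.1333  0.0718]
side lever_hinge 0.43 [ 0.5359 -0.1331  0.0534]
side lever_pad 0.45 [ 0.538  -0.1387  0.0373]
side case 0.82 [ 0.4694 -0.1359  0.0013]
top lid_front 0.93 [ 0.5209 -0.1375  0.0635]
top lever_hinge 0.47 [ 0.5296 -0.1347  0.0539]
top lever_pad 0.37 [ 0.5359 -0.135   0.035 ]
top case 0.53 [ 0.5307 -0.1333  0.0357]
```

The lever looks snapped. I'll retract and verify.

```bash
python3 -m pendant '[[-0.05,0,0,0,0,0,-1],[-0.1,0,-0.2,0,0,0,-1],[-0.1,0,-0.5,0,0,0,-1],[-0.1,0,-0.9,0,0,0,-1],[-0.1,0,-1,0,0,0,-1],[-0.1,0,-1,0,0,0,-1],[-0.1,0,-1,0,0,0,-1]]'
python3 - <<'E'
from h import *
N=["lid_front","lever_hinge","lever_pad","case"]
see(N+["ring_dish","bottle","pick_holder"],save="f");see(N)
s=cv2.imread("pics/f_side.png")[150:350,150:400];cv2.imwrite("pics/f.png",cv2.resize(s,None,fx=3,fy=3))
E
```

```text
t: 11.25
tcp_pos: [0.5645, -0.1324, 0.1604]
tool_rot: [-0.047, 0.999, 0.0, -0.001]
contact_force: [-0.5, 0.8, -0.3]
opening: -0.001
grip_force: 0.0
side lid_front 0.97 [ 0.5273 -0.1329  0.068 ]
side lever_hinge 0.64 [ 0.5347 -0.1342  0.0549]
side lever_pad 0.6 [ 0.5387 -0.1368  0.0364]
side case 0.71 [ 0.4702 -0.1382 -0.0005]
side ring_dish 0.96 [ 6.147e-01 -2.454e-01  5.000e-04]
side bottle 0.93 [ 0.5926 -0.0076  0.0035]
side pick_holder 0.6 [ 0.57   -0.3508 -0.0024]
top lid_front 0.7 [ 0.5312 -0.1349  0.0353]
top lever_hinge 0.37 [ 0.5323 -0.139   0.0559]
top lever_pad 0.4 [ 0.5319 -0.1337  0.033 ]
top ring_dish 0.69 [ 0.6111 -0.2514 -0.0019]
top bottle 0.49 [ 0.5896 -0.0113  0.001 ]
top pick_holder 0.76 [ 0.5692 -0.355   0.0025]
side lever_hinge 0.5 [ 0.5346 -0.136   0.0555]
side lever_pad 0.57 [ 0.5358 -0.1341  0.0363]
side case 0.56 [ 4.727e-01 -1.372e-01 -1.000e-04]
top lid_front 0.81 [ 0.5224 -0.1358  0.0646]
top lever_hinge 0.53 [ 0.5315 -0.1366  0.0532]
top lever_pad 0.55 [ 0.5343 -0.1351  0.036 ]
```

View pics/f.png

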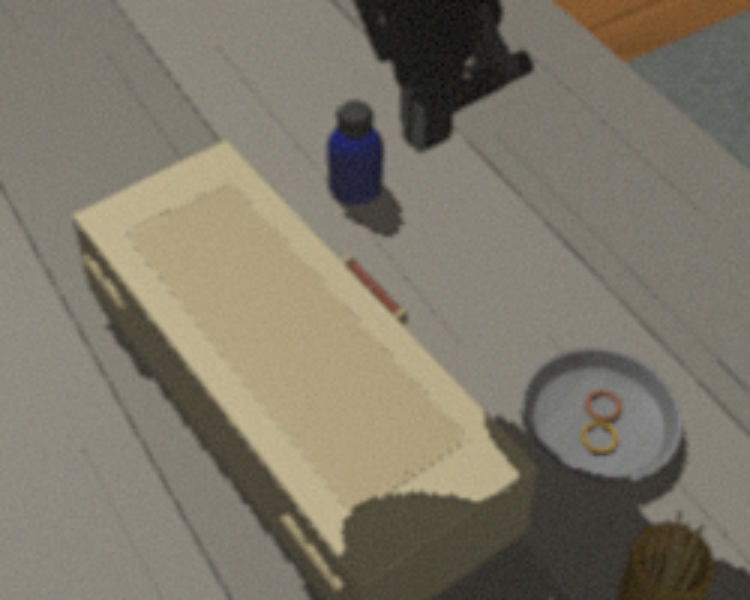

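The crop shows the lever flat against the front at (375,288). The lid is shut, with lever_hinge z back at 0.055 (0.064 when ajar), and the bystanders haven't moved. I'll hand it in.

```bash
python3 -c "from cell import close_job; print(close_job())"
```

```text
the job is handed in; nothing more can be done
None
```

The case's lid is shut and its lever latch is snapped flat. In the last pictures the case and the bystanders stood where they began. I handed the job in at about 11 s, and no verdict came back.

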